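# Clamp the straight edge in the jig

## Task

Using only pushes of the fingertips, push the dark straight edge across the jig's board until it lies flush along the aluminium fence, without picking it up. Then push the toggle clamp's upright handle back and down, away from the straight edge, past its dead point until it snaps into lock and the clamp's rubber foot holds the straight edge down. Leave the things standing around undisturbed.

Things in the scene. Friction and masses are not known exactly. Their poses are not given: they have to be found in the camera images.
- jig: Plywood board 270 x 270 x 12 mm, fixed to the table, carrying a fence and a steel toggle clamp. Origin on the table top (z = 0): the board reaches x = -0.130 to +0.140, y = -0.135 to +0.135, upper face z = 0.012. z up; +x: direction in which the straight edge is pushed to the fence, y along the fence. The clamp stands behind the fence on y = 0 (base plate x = 0.018 to 0.094, 50 mm wide).
- fence_face (a point): Middle of the front face of the aluminium fence, at the level of the board's upper face (jig frame x = -0.020, y = 0, z = 0.012); axes as the jig's. The fence is 12 mm wide, 220 mm long along y, and stands 14 mm above the board.
- clamp_spot (a point): Point on the board onto which the clamp's foot comes down when locked: 10 mm in front of the fence, y = 0, z = 0.012; axes as the jig's. The straight edge must lie over it.
- straight_edge: Dark flat metal bar 21 (x) x 210 (y) x 10 (z) mm, about 0.3 kg, loose on the board in front of the fence; it starts 30 to 55 mm short of the fence, askew by up to 0.2 rad. Origin at the centre of its underside; y runs along its length. Flush with the fence, its centre is at x = -0.0305 in the jig's frame.
- bar_centre (a point): Centre of the straight edge, half-way up (5 mm above its underside); axes as the bar's.
- clamp_pivot (a point): Pivot of the clamp's handle: jig frame x = 0.070, y = 0, z = 0.050; axes as the jig's. The handle turns about the jig's y axis.
- handle_end (a point): Far end of the clamp's handle, on its centre line, 125 mm from clamp_pivot. The black rubber grip, a round bar 17 mm thick, covers the last 82 mm. Moves with the handle.
- clamp_handle (a joint): 0 = open, handle upright, leaning 10 degrees to the jig's +x (80 degrees above level); grows as it is pushed to +x and down; 1.36 = locked, 2 degrees above level, pointing to +x. A spring holds it open up to the dead point at about 0.8 and snaps it into lock beyond; at the grip that takes about 4 N at the start, less towards the dead point.
- holder_tip (a point): Free end of the clamp's holding arm, 75 mm from the arm's pivot (jig frame x = 0.045, z = 0.042). Open, it is swung up in front of the handle (spindle and foot then at jig x = 0.000 to 0.045, up to z = 0.13, 17 mm wide); it comes down forward, over the fence, as the handle is pushed back.
- clamp_foot: The clamp's rubber foot, 17 mm across, 11 mm high, under the end of the holding arm; origin at the centre of its underside. It is sprung (1.5 N per mm along the spindle) and presses on the straight edge with about 3 N when the clamp is locked.
- marker: white and red pen, 135 x 17 x 16 mm, lying on the board beside the clamp at the jig's +y side; not part of the job; origin at the centre of its underside
- foil_roll: flat copper-coloured ring of tape, 62 mm across, 8 mm high, lying on the board at the clamp's -y side; not part of the job; origin at the centre of its underside
- nail_block: small red wooden block with an upright nail, 16 x 11 x 28 mm, on the board; not part of the job; origin at the centre of its underside
- small_bottle: small bottle with a white cap, 34 mm across, 100 mm high, standing beside the board; not part of the job; origin at the centre of its underside
- lid: black jar lid lying upside down, 63 mm across, 13 mm high, on the table beside the board; not part of the job; origin at the centre of its underside
- flux_bottle: blue bottle with a white cap, 42 mm across, 88 mm high, standing beside the board; not part of the job; origin at the centre of its underside

How it is judged:
By the outcome, as a careful person would: the job done as asked, in the order asked, and still so for the second after the job is handed in, with the robot touching nothing.
It also fails if it takes over 45 s, if anything falls off the work surface, if the arm or the gripper's body presses on something with over 40 N, if the wrist force passes 120 N, or if a joint passes its speed limit or range.

## Robot

A 7-joint arm with a two-finger parallel gripper is mounted at the origin on a cart in front of the work surface, level with it; the furniture and walls round the work are solid. World frame = base frame: x ahead of the robot, y to its left, z up, the work surface at z = 0. Lengths are in m, angles in rad, forces in N, time in s.
With the tool pointing down it reaches from about 0.4 to 0.75 m from the base axis. Payload 19.5 kg.
Tool frame: the origin (TCP) lies where the fingers leave the gripper's body, on its centre line; the fingertips stand 73 mm ahead of it and the grasp point (between the pads) lies 54 mm ahead of it; z points along the fingers, y is the line along which they close (so a half turn about z gives the same grasp; the last joint's range is limited). The gripper opens to 85 mm and grips with 20 to 120 N. Pads are 22 mm wide; open, the fingers measure 114 mm over their backs; the gripper's body (76 mm by 85 mm) begins 54 mm behind the grasp point. The pads swing forward as they close: fully open they stand 13 mm farther back than shut.
Start: joints at [1.151, 0.707, -0.028, 1.485, 0.022, 0.951, -0.075], TCP at [0.212, -0.534, 0.304] pointing down, gripper open.
Joint ranges: [-2.71, 2.71], [-0.32, 2.16], [-1.57, 1.52], [0, 2.45], [-1.46, 4.6], [0, 2.02], [-2.83, 2.83]. Speed limits (rad/s): [1.89, 1.89, 2.57, 2.57, 3.01, 3.01, 3.01].

## Interface

Orientations are given as a unit quaternion [x, y, z, w].
In Python, from station import status, eyes, order gives the robot as it stands.
- The arm moves only by the tool apply_moves, never from a script. Its argument "rows" is a list of rows, each a list of 3 entries, a list of its own where there are three numbers: the shift along the tool's x, y, z in cm, then the turn, a rotation vector about the tool's x, y, z in degrees, then the opening, from -1 (shut) to 1 (fully open). In form: [[[dx, dy, dz], [rx, ry, rz], grip], ...]. A call has 1 to 5 rows; each row shifts and turns the commanded pose from where the row before left it, along the tool's axes as they then stand; what a row does not reach is not made up. A row lasts 1/12 s, in which the tool goes at most 41.7 mm and 7.16 degrees, less where a joint would pass 70% of its speed; a pose out of reach is approached as far as the arm can. A call with a gripper value outside its range is refused whole. The fingers move at their own pace and stop on an object; the grip force is fixed at half the most. Time passes only in rows, so rows that do not move let the fingers close. It gives the time, the measured TCP pose, the force, the opening and the grip force at its end, in the units of the state.
- status.state(): the state, without advancing time (a new reading comes with each control period).
- eyes.read_camera(name): name is "side" or "top"; returns a dict with "img" (400x640x3 uint8, red, green, blue), "mtx" (3x3 intrinsics, pixels), "k1" (the pictures are not rectified: a ray, as slopes to the right and down, at radius r is drawn at 1 + k1 r^2 times it, then the intrinsics apply), "pose" (4x4, takes a point from camera to world coordinates). Camera axes: x right, y down, z forward; pixel columns grow to the right and rows downward; lengths in m; the calibration is good to about 2 mm. A picture is of the moment at which its call begins. There is no depth.
- order.sign_off(): hands the job in; it is judged then, once.
Trained networks look in a picture, given as the dict that the camera call returned (one of the last four; its "shot" number tells which), for a name from the list of things; names that differ only in an ending like _2 or _b are one class to them, and where a whole thing is asked for, a point or a joint stands for the part that bears it (a point fixed in the world has none). Each returns a list of dicts, best first, with "conf" (0 to 1); they miss things now and then, are a little off and sometimes report something else, mostly with a low value. They report only what shows in the picture. A call takes as long as a camera call.
- eyes.spot_in(picture, name): "rect" ([centre column, centre row, width, height] in pixels, round what is visible of it).
- eyes.trace(picture, name): "mask" (400x640 bool, what is visible of it) and "rect" ([centre column, centre row, width, height] in pixels, round what is visible of it).
The state is a dict: "time": time; "joint_pos": joint angles; "qd": joint speeds; "joint_efforts": joint torques, N m; "eef_pos": TCP position; "eef_rot": TCP orientation; "contact_force": force on the tool from outside, world axes, zero at the start; "moment": the same for the moment, N m; "width": opening from 0.0 (shut) to 1.0 (fully open); "finger_force": force on a finger pad.
Only numpy, scipy, OpenCV 4.12 (cv2) and the standard library are available. Lean on these libraries where they do the work, as an engineer would, in place of code of your own. Each camera call takes 0.05 s, during which the arm holds its last target. There are 200 camera calls.

## Working session

There is one attempt and no reset: what is moved stays moved. The work goes in short steps, Python scripts to look and compute and a tool call to move; the robot and the scene stay as the last step left them, time stands still between calls to the robot, and variables do not carry over. Pictures are saved under pics/ and viewed, at most 10 in all, crops included, and the job is handed in when it is done.

Besides the shell and the picture viewer there is one more tool, called after "Request:" in YAML: its name, and indented under it one key for each argument. apply_moves: Moves the arm, as the interface text tells. Its arguments: {"type":"object","properties":{"rows":{"type":"array","items":{"type":"array"}}},"required":["rows"]}

```bash
ls; mkdir -p pics; python3 - <<'E'
from station import status, eyes
import cv2
s=status.state();print(s['time'],s['eef_pos'],s['eef_rot'],s['width'])
for n in('top','side'):
    p=eyes.read_camera(n);cv2.imwrite(f'pics/{n}0.png',p['img'][:,:,::-1]);print(n,p['mtx'].tolist(),p['k1'],p['pose'].round(4).tolist())
    for t in('jig','straight_edge','clamp_handle','clamp_foot','marker','foil_roll','nail_block','small_bottle','lid','flux_bottle'):
        print(t,[(round(d['conf'],2),[round(float(v)) for v in d['rect']]) for d in eyes.spot_in(p,t)[:2]])
E
```

```text
pics
0.0 [ 0.2120429  -0.53428979  0.30343195] [ 9.82209556e-01  1.87787385e-01 -1.02498526e-04 -5.24833932e-04] 0.9998085223613241
top [[434.51316641455196, 0.0, 322.4413563352282], [0.0, 434.51316641455196, 198.10348951935205], [0.0, 0.0, 1.0]] -0.023172490283011188 [[0.0295, -0.9842, 0.1748, 0.4397], [-0.9995, -0.0308, -0.0047, 0.0168], [0.01, -0.1745, -0.9846, 1.0685], [0.0, 0.0, 0.0, 1.0]]
jig [(0.82, [375, 235, 119, 115])]
straight_edge [(0.71, [412, 233, 21, 83]), (0.4, [401, 161, 18, 22])]
clamp_handle []
clamp_foot []
marker [(0.72, [354, 282, 59, 10])]
foil_roll [(0.67, [352, 201, 26, 26])]
nail_block [(0.42, [295, 191, 26, 22])]
small_bottle [(0.5, [353, 159, 20, 26]), (0.25, [354, 283, 56, 14])]
lid [(0.59, [293, 190, 25, 22])]
flux_bottle [(0.58, [400, 162, 16, 22])]
side [[460.430371270916, 0.0, 322.5212477558373], [0.0, 460.430371270916, 206.8725977365447], [0.0, 0.0, 1.0]] 0.04523631539672575 [[-0.7892, -0.3761, 0.4855, 0.1375], [-0.6141, 0.4708, -0.6335, 0.6386], [0.0096, -0.7981, -0.6025, 0.7192], [0.0, 0.0, 0.0, 1.0]]
jig [(0.77, [379, 238, 148, 102])]
straight_edge [(0.73, [403, 211, 77, 31])]
clamp_handle [(0.86, [370, 214, 7, 48])]
clamp_foot [(0.34, [337, 249, 5, 10])]
marker [(0.71, [412, 261, 24, 41])]
foil_roll [(0.82, [340, 229, 27, 17])]
nail_block [(0.55, [336, 248, 8, 6])]
small_bottle [(0.64, [307, 198, 8, 37]), (0.26, [292, 259, 25, 21])]
lid [(0.84, [292, 260, 26, 21]), (0.57, [369, 213, 5, 43])]
flux_bottle [(0.63, [337, 180, 11, 35]), (0.38, [339, 246, 8, 12])]
```

```bash
python3 - <<'E'
import cv2
for n,(x0,y0,x1,y1) in dict(top=(270,140,450,310),side=(270,150,470,300)).items():
    i=cv2.imread(f'pics/{n}0.png')[y0:y1,x0:x1];cv2.imwrite(f'pics/{n}0c.png',cv2.resize(i,None,fx=[4,3.4][n=='top'],fy=[4,3.4][n=='top'],interpolation=cv2.INTER_CUBIC))
E
```

```text
(no output)
```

View pics/top0c.png

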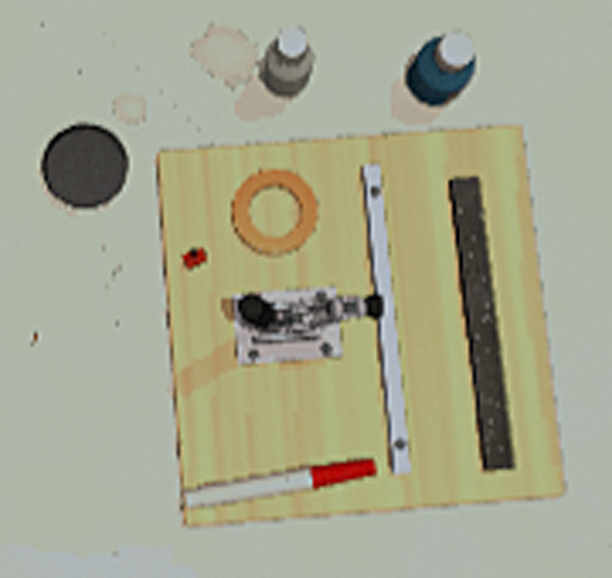

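View pics/side0c.png

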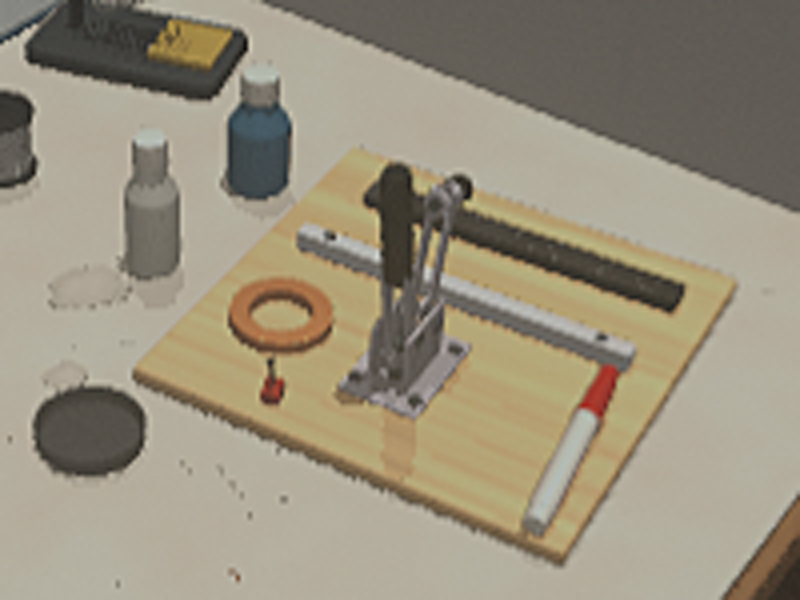

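```bash
cat > h.py <<'E'
import numpy as np, cv2
from scipy.spatial.transform import Rotation as R
from scipy.optimize import least_squares
def proj(p,X):
    c=(np.atleast_2d(X)-p['pose'][:3,3])@p['pose'][:3,:3]; s=c[:,:2]/c[:,2:]
    s=s*(1+p['k1']*(s**2).sum(1,keepdims=True)); return s*p['mtx'][0,0]+p['mtx'][:2,2]
def back(p,uv,z):
    d=(np.atleast_2d(uv)-p['mtx'][:2,2])/p['mtx'][0,0]; s=d.copy()
    for _ in range(5): s=d/(1+p['k1']*(s**2).sum(1,keepdims=True))
    r=np.c_[s,np.ones(len(s))]@p['pose'][:3,:3].T; o=p['pose'][:3,3]
    return o+r*((z-o[2])/r[:,2])[:,None]
def T(pose,X):
    x,y,a=pose; X=np.asarray(X,float); c,s=np.cos(a),np.sin(a)
    return np.c_[x+c*X[:,0]-s*X[:,1],y+s*X[:,0]+c*X[:,1],X[:,2]]
def inv(pose,W):
    x,y,a=pose; W=np.atleast_2d(W); c,s=np.cos(a),np.sin(a); d=W[:,:2]-[x,y]
    return np.c_[c*d[:,0]+s*d[:,1],-s*d[:,0]+c*d[:,1],W[:,2]]
def rect(x0,x1,y0,y1,z): return [[x0,y0,z],[x0,y1,z],[x1,y1,z],[x1,y0,z]]
def barpose(p,mask,z=.022):
    n=cv2.findNonZero(mask.astype(np.uint8)).reshape(-1,2).astype(float)
    w=back(p,n,z); (cx,cy),wh,_=cv2.minAreaRect((w[:,:2]*1e3).astype(np.float32))
    m=w.mean(0); d=np.linalg.svd((w-m)[:,:2],full_matrices=False)[2][0]
    return m,[cx/1e3,cy/1e3],wh,d
E
cat > m.py <<'E'
from h import *; from station import eyes
p=eyes.read_camera('top'); q=eyes.read_camera('side')
uv=np.array([[521,127],[565,495],[185,525],[162,152]])/3.4+[270,140]
B=rect(-.13,.14,-.135,.135,.012)
sv=np.array([[360,147],[737,284],[562,562],[135,375]])/4+[270,150]
f=lambda v:proj(p,T(v,B))-uv
g=lambda v:proj(q,T(v,B))-sv
for fn in(lambda v:f(v).ravel(),lambda v:g(v).ravel(),lambda v:np.r_[f(v).ravel(),g(v).ravel()]):
    r=least_squares(fn,[.37,-.1,1.57]); print(r.x.round(4),np.abs(r.fun).max().round(2))
J=r.x; np.save('jig.npy',J)
ff=np.array([[380,165],[410,470]])/3.4+[270,140]
print('fence front top',inv(J,back(p,ff,.026)).round(4).tolist())
for c,n in((p,'top'),(q,'side')):
    t=eyes.trace(c,'straight_edge')[0]; m,ce,wh,d=barpose(c,t['mask']); jd=inv([0,0,J[2]],[[d[0],d[1],0]])[0]
    print(n,'bar in jig',inv(J,[m,[*ce,0]]).round(4).tolist(),wh,'ang',np.arctan(-jd[0]/jd[1]).round(3),'world',m.round(4))
for n,z in(('marker',.028),('foil_roll',.02),('nail_block',.03),('small_bottle',.1),('lid',.013),('flux_bottle',.088)):
    t=eyes.spot_in(p,n); print(n,[inv(J,back(p,[k['rect'][:2]],z))[0].round(3).tolist() for k in t[:1]])
H=T(J,[[.07,0,.05],[.0917,0,.173],[-.0205-.01,0,.012]]);print(H.round(4).tolist(),'\npx',proj(p,H).round(1).tolist(),proj(q,H).round(1).tolist())
E
python3 m.py
```

```text
[ 0.5422 -0.1251  1.6724] 1.26
[ 0.5381 -0.1202  1.6679] 1.53
[ 0.5406 -0.1236  1.6705] 2.05
fence front top [[-0.0203, -0.111, 0.026], [-0.021, 0.1059, 0.026]]
top bar in jig [[-0.0819, 0.0044, 0.022], [-0.0821, 0.0045, 0.0]] (206.77320861816406, 24.245519638061523) ang 0.023 world [ 0.5444 -0.2055  0.022 ]
side bar in jig [[-0.0798, 0.0242, 0.022], [-0.0797, 0.0047, 0.0]] (213.18858337402344, 34.440792083740234) ang 0.016 world [ 0.5245 -0.2054  0.022 ]
marker [[0.063, 0.109, 0.028]]
foil_roll [[0.057, -0.084, 0.02]]
nail_block []
small_bottle [[0.195, -0.108, 0.1]]
lid [[0.195, -0.123, 0.013]]
flux_bottle [[-0.059, -0.162, 0.088]]
[[0.5337, -0.054, 0.05], [0.5315, -0.0324, 0.173], [0.5437, -0.154, 0.012]] 
px [[349.4, 235.4], [343.2, 230.8], [389.3, 233.9]] [[369.8, 233.2], [369.2, 193.2], [387.7, 222.7]]
```

Request:
apply_moves:
  rows:
    - [[3.4,-1.1,0.8],[0,0,0],1]
    - [[3.4,-1.1,0.8],[0,0,0],1]
    - [[3.4,-1.1,0.8],[0,0,0],1]
    - [[3.4,-1.1,0.8],[0,0,0],1]
    - [[3.4,-1.1,0.8],[0,0,0],1]

```text
time: 2.02
eef_pos: [0.3509, -0.4194, 0.2636]
eef_rot: [0.982, 0.188, 0.0, 0.0]
contact_force: [0.4, -0.7, 0.7]
width: 1.001
finger_force: 0.0
```

Request:
apply_moves:
  rows:
    - [[3.4,-1.1,0.8],[0,0,0],1]
    - [[3.4,-1.1,0.8],[0,0,0],1]
    - [[3.4,-1.1,0.8],[0,0,0],1]
    - [[3.4,-1.1,0.8],[0,0,0],1]
    - [[3.4,-1.1,0.8],[0,0,0],1]

```text
time: 2.43
eef_pos: [0.4888, -0.3054, 0.2236]
eef_rot: [0.982, 0.188, 0.0, 0.0]
contact_force: [0.7, 0.4, -0.2]
width: 1.0
finger_force: 0.0
```

Request:
apply_moves:
  rows:
    - [[0,0,0],[0,0,-7],1]
    - [[0,0,0],[0,0,-7],1]
    - [[0,0,0],[0,0,-7],1]
    - [[0,0,0],[0,0,-7],1]
    - [[0,0,0],[0,0,-7],1]

```text
time: 2.85
eef_pos: [0.4876, -0.3068, 0.2239]
eef_rot: [0.879, 0.477, 0.0, 0.0]
contact_force: [0.1, -0.8, 0.3]
width: 1.002
finger_force: 0.0
```

Request:
apply_moves:
  rows:
    - [[0,0,0],[0,0,-7],1]
    - [[0,0,0],[0,0,-7],1]
    - [[0,0,0],[0,0,-7],1]
    - [[0,0,0],[0,0,-7],1]
    - [[0,0,0],[0,0,-7],1]

```text
time: 3.27
eef_pos: [0.4876, -0.3068, 0.2239]
eef_rot: [0.695, 0.719, 0.0, 0.0]
contact_force: [-0.1, 0.3, 0.0]
width: 0.999
finger_force: 0.0
```

```bash
cat > go.py <<'E'
# go.py tip_x tip_y tip_z tilt_deg tiplen : tool shift/turn to bring the tip (jig frame) there
import sys; from h import *; from station import status
x,y,z,tilt,L=map(float,sys.argv[1:]); J=np.load('jig.npy'); s=status.state()
Q=R.from_quat(s['eef_rot']); Z=R.from_euler('z',J[2])
G=Z*R.from_matrix([[1,0,0],[0,-1,0],[0,0,-1]])*R.from_euler('y',tilt,degrees=True)
tip=T(J,[[x,y,z]])[0]; tcp=tip-L*G.apply([0,0,1])
print('t',s['time'],'F',np.round(s['contact_force'],1),'w',round(s['width'],2),'tip now jig',inv(J,s['eef_pos']+L*Q.apply([0,0,1])).round(4))
print('shift cm (now axes)',(Q.inv().apply(tcp-s['eef_pos'])*100).round(2),'(goal axes)',(G.inv().apply(tcp-s['eef_pos'])*100).round(2),'turn deg',np.degrees((Q.inv()*G).as_rotvec()).round(2),'j',np.round(s['joint_pos'],2))
E
python3 go.py -.125 .0045 .0155 8 .06
```

```text
t 3.2667 F [-0.1  0.3  0. ] w 1.0 tip now jig [[-0.177   0.071   0.1639]]
shift cm (now axes) [ 4.79  6.35 14.9 ] (goal axes) [ 2.25  6.65 15.36] turn deg [ 0.27  8.   -3.72] j [ 0.66  0.82 -0.32  1.57  0.32  0.8   0.25]
```

Request:
apply_moves:
  rows:
    - [[0,0,0],[0.1,4,-1.9],1]
    - [[0,0,0],[0.1,4,-1.9],1]
    - [[0.7,3.3,0],[0,0,0],1]
    - [[0.7,3.3,0],[0,0,0],1]
    - [[0.4,0,3],[0,0,0],1]

```text
time: 3.68
eef_pos: [0.5577, -0.2778, 0.2008]
eef_rot: [0.671, 0.739, 0.05, -0.047]
contact_force: [2.5, 0.9, -1.2]
width: 1.004
finger_force: 0.0
```

Request:
apply_moves:
  rows:
    - [[0.4,0,3],[0,0,0],1]
    - [[0,0,3],[0,0,0],1]
    - [[0,0,3],[0,0,0],1]
    - [[0,0,1],[0,0,0],1]
    - [[0,0,0],[0,0,0],1]

```text
time: 4.1
eef_pos: [0.5489, -0.2602, 0.0965]
eef_rot: [0.671, 0.738, 0.047, -0.053]
contact_force: [0.0, -0.1, 0.3]
width: 0.999
finger_force: 0.0
```

```bash
python3 go.py -.125 .0045 .0155 8 .06; python3 - <<'E'
from station import eyes; import cv2
for n,(x0,y0,x1,y1) in dict(side=(290,100,490,250)).items():
    i=eyes.read_camera(n)['img'][y0:y1,x0:x1,::-1];cv2.imwrite(f'pics/{n}1c.png',cv2.resize(i,None,fx=4,fy=4,interpolation=cv2.INTER_CUBIC))
E
```

```text
t 4.1 F [ 0.  -0.1  0.3] w 1.0 tip now jig [[-0.1283  0.0054  0.0371]]
shift cm (now axes) [0.03 0.09 2.18] (goal axes) [0.03 0.09 2.18] turn deg [-0.07 -0.11 -0.25] j [ 0.6   1.08 -0.37  1.45  0.3   0.74  0.28]
```

View pics/side1c.png

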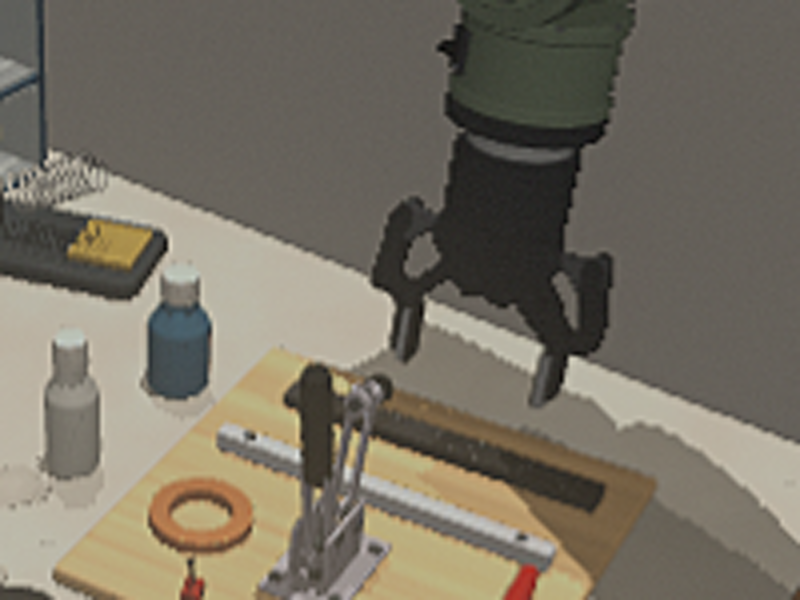

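Request:
apply_moves:
  rows:
    - [[0,0.1,1.2],[0,0,0],1]
    - [[0,0,0.8],[0,0,0],1]
    - [[0,0,0.1],[0,0,0],1]
    - [[0.6,0,0.08],[0,0,0],1]
    - [[0.6,0,0.08],[0,0,0],1]

```text
time: 4.57
eef_pos: [0.5492, -0.2455, 0.0781]
eef_rot: [0.671, 0.738, 0.048, -0.051]
contact_force: [-0.2, -0.4, 1.1]
width: 0.998
finger_force: 0.0
```

Request:
apply_moves:
  rows:
    - [[0.4,0,0.06],[0,0,0],1]
    - [[0.4,0,0.06],[0,0,0],1]
    - [[0.4,0,0.06],[0,0,0],1]
    - [[0.4,0,0.06],[0,0,0],1]
    - [[0.4,0,0.06],[0,0,0],1]

```text
time: 4.98
eef_pos: [0.5473, -0.2256, 0.0776]
eef_rot: [0.671, 0.738, 0.047, -0.051]
contact_force: [0.8, -4.3, 3.1]
width: 1.002
finger_force: 2.3
```

```bash
python3 go.py -.052 .0045 .0155 8 .06
```

```text
t 4.9833 F [ 0.8 -4.3  3.1] w 1.0 tip now jig [[-0.0939  0.0034  0.0182]]
shift cm (now axes) [ 4.1  -0.12  0.85] (goal axes) [ 4.1  -0.1   0.85] turn deg [ 0.13  0.04 -0.27] j [ 0.55  1.09 -0.34  1.52  0.3   0.64  0.22]
```

Request:
apply_moves:
  rows:
    - [[0.4,0,0.06],[0,0,0],1]
    - [[0.4,0,0.06],[0,0,0],1]
    - [[0,0,0],[0,0,0],1]

```text
time: 5.23
eef_pos: [0.5466, -0.2168, 0.0775]
eef_rot: [0.671, 0.738, 0.047, -0.051]
contact_force: [0.8, -1.8, 3.9]
width: 0.999
finger_force: 1.5
```

```bash
cat > bar.py <<'E'
from h import *; from station import eyes
J=np.load('jig.npy')
for n in('top','side'):
    p=eyes.read_camera(n)
    for t in eyes.trace(p,'straight_edge')[:1]:
        m,ce,wh,d=barpose(p,t['mask']); jd=inv([0,0,J[2]],[[d[0],d[1],0]])[0]
        print(n,round(t['conf'],2),'bar in jig',inv(J,[m,[*ce,0]]).round(4).tolist(),np.round(wh,1),'ang',np.arctan(-jd[0]/jd[1]).round(3))
E
python3 bar.py; python3 go.py -.052 .0045 .0155 8 .06
```

```text
top 0.78 bar in jig [[-0.0641, 0.0076, 0.022], [-0.064, 0.0054, 0.0]] [206.8  25.9] ang -0.002
side 0.67 bar in jig [[-0.0626, 0.0177, 0.022], [-0.0631, 0.0044, 0.0]] [212.9  34.8] ang -0.017
t 5.4333 F [-0.5 -0.1  0.3] w 1.0 tip now jig [[-0.0855  0.0035  0.0177]]
shift cm (now axes) [ 3.29 -0.11  0.69] (goal axes) [ 3.29 -0.09  0.69] turn deg [ 0.08 -0.04 -0.26] j [ 0.54  1.09 -0.34  1.54  0.3   0.63  0.21]
```

Request:
apply_moves:
  rows:
    - [[0.5,0,0.07],[0,0,0],1]
    - [[0.5,0,0.07],[0,0,0],1]
    - [[0.5,0,0.07],[0,0,0],1]
    - [[0.5,0,0.07],[0,0,0],1]
    - [[0.4,0,0.06],[0,0,0],1]

```text
time: 5.85
eef_pos: [0.5442, -0.1926, 0.0773]
eef_rot: [0.671, 0.738, 0.047, -0.051]
contact_force: [-0.1, -2.0, 0.2]
width: 0.998
finger_force: 0.9
```

Request:
apply_moves:
  rows:
    - [[0.3,0,0.04],[0,0,0],1]
    - [[0.2,0,0.03],[0,0,0],1]
    - [[0.2,0,0.03],[0,0,0],1]
    - [[0,0,0],[0,0,0],1]

```text
time: 6.18
eef_pos: [0.5435, -0.186, 0.0773]
eef_rot: [0.671, 0.738, 0.047, -0.051]
contact_force: [-0.6, -0.4, 0.9]
width: 0.998
finger_force: 0.3
```

```bash
python3 go.py -.052 .0045 .0165 8 .06; python3 bar.py
```

```text
t 6.1833 F [-0.6 -0.4  0.9] w 1.0 tip now jig [[-0.054   0.0032  0.0179]]
shift cm (now axes) [ 0.18 -0.12  0.16] (goal axes) [ 0.18 -0.12  0.16] turn deg [ 0.1  -0.02 -0.24] j [ 0.49  1.07 -0.33  1.6   0.3   0.57  0.16]
top 0.84 bar in jig [[-0.0331, 0.0093, 0.022], [-0.0326, 0.0047, 0.0]] [203.9  24. ] ang -0.005
side 0.67 bar in jig [[-0.0368, 0.0206, 0.022], [-0.0368, 0.0062, 0.0]] [208.7  21.8] ang -0.005
```

Close: about 2–3 mm to go. Slow push until the force rises.

Request:
apply_moves:
  rows:
    - [[0.1,0,0.01],[0,0,0],1]
    - [[0.1,0,0.01],[0,0,0],1]
    - [[0,0,0],[0,0,0],1]

```text
time: 6.63
eef_pos: [0.5433, -0.1843, 0.0774]
eef_rot: [0.671, 0.738, 0.047, -0.051]
contact_force: [-0.5, -2.6, -0.1]
width: 1.001
finger_force: 0.7
```

Request:
apply_moves:
  rows:
    - [[0.1,0,0.01],[0,0,0],1]
    - [[0,0,0],[0,0,0],1]

```text
time: 6.8
eef_pos: [0.5433, -0.1833, 0.0774]
eef_rot: [0.671, 0.738, 0.047, -0.051]
contact_force: [-0.7, -2.2, 0.3]
width: 0.999
finger_force: 1.0
```

Request:
apply_moves:
  rows:
    - [[0.1,0,0.01],[0,0,0],1]
    - [[0,0,0],[0,0,0],1]

```text
time: 6.97
eef_pos: [0.5433, -0.1825, 0.0775]
eef_rot: [0.671, 0.738, 0.047, -0.051]
contact_force: [1.6, -4.3, 0.1]
width: 1.0
finger_force: 1.8
```

Request:
apply_moves:
  rows:
    - [[0.1,0,0.01],[0,0,0],1]
    - [[0,0,0],[0,0,0],1]

```text
time: 7.13
eef_pos: [0.5432, -0.1821, 0.0776]
eef_rot: [0.671, 0.738, 0.047, -0.051]
contact_force: [1.5, -7.7, 1.9]
width: 1.0
finger_force: 3.6
```

Request:
apply_moves:
  rows:
    - [[0.1,0,0.01],[0,0,0],1]
    - [[0,0,0],[0,0,0],1]

```text
time: 7.3
eef_pos: [0.5432, -0.1818, 0.0777]
eef_rot: [0.671, 0.738, 0.047, -0.05]
contact_force: [1.6, -11.7, 1.3]
width: 1.001
finger_force: 5.1
```

```bash
python3 go.py -.052 .0045 .0165 8 .06; python3 bar.py;python3 - <<'E'
from station import eyes; import cv2
x0,y0,x1,y1=320,170,440,290
i=eyes.read_camera('top')['img'][y0:y1,x0:x1,::-1];cv2.imwrite(f'pics/top2c.png',cv2.resize(i,None,fx=5,fy=5,interpolation=cv2.INTER_CUBIC))
E
```

```text
t 7.3 F [  1.6 -11.7   1.3] w 1.0 tip now jig [[-0.0499  0.0031  0.0182]]
shift cm (now axes) [-0.25 -0.12  0.14] (goal axes) [-0.24 -0.12  0.14] turn deg [ 0.15  0.14 -0.28] j [ 0.48  1.07 -0.32  1.61  0.3   0.56  0.15]
top 0.65 bar in jig [[-0.0309, 0.004, 0.022], [-0.0309, 0.0034, 0.0]] [206.  22.] ang -0.002
side 0.59 bar in jig [[-0.0356, 0.0161, 0.022], [-0.0348, 0.0044, 0.0]] [209.4  18.7] ang 0.003
```

View pics/top2c.png

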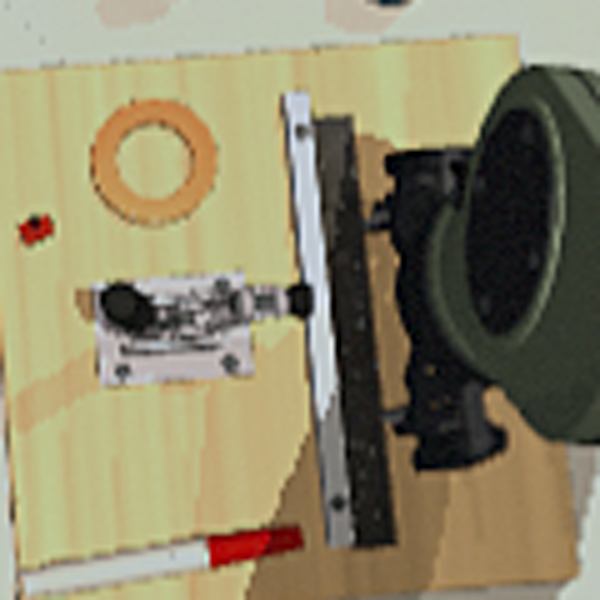

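Request:
apply_moves:
  rows:
    - [[0.1,0,0.01],[0,0,0],1]
    - [[0.1,0,0.01],[0,0,0],1]
    - [[0,0,0],[0,0,0],1]

```text
time: 7.8
eef_pos: [0.5431, -0.1813, 0.0778]
eef_rot: [0.672, 0.738, 0.046, -0.049]
contact_force: [3.9, -20.1, -0.1]
width: 0.998
finger_force: 8.5
```

```bash
python3 go.py -.052 .0045 .0165 8 .06; python3 - <<'E'
from station import eyes,status; import numpy as np; from h import *
print(status.state()['moment'])
J=np.load('jig.npy'); p=eyes.read_camera('top')
# gap profile: sample fence/bar brightness across x at several y, at z .022
for y in(-.09,-.07,-.05,-.03,.03,.05,.07,.09,.1):
    xs=np.arange(-.05,-.004,.001); uv=proj(p,T(J,np.c_[xs,np.full(46,y),np.full(46,.022)])).astype(np.float32)
    print(y,cv2.remap(p['img'].mean(2).astype(np.float32),uv[:,:1],uv[:,1:],1).ravel().astype(int)[8:44:1].tolist())
E
```

```text
t 7.8 F [  3.9 -20.1  -0.1] w 1.0 tip now jig [[-0.0495  0.0031  0.0184]]
shift cm (now axes) [-0.3  -0.12  0.15] (goal axes) [-0.3  -0.12  0.15] turn deg [ 0.19  0.27 -0.31] j [ 0.48  1.07 -0.32  1.61  0.3   0.56  0.15]
[-4.45700885 -0.58918686  0.78196253]
-0.09 [140, 115, 78, 52, 56, 61, 67, 73, 76, 72, 68, 69, 71, 70, 67, 64, 62, 61, 58, 55, 52, 95, 139, 166, 178, 190, 167, 142, 136, 143, 152, 182, 209, 183, 123, 79]
-0.07 [124, 104, 84, 74, 65, 55, 45, 36, 33, 33, 37, 50, 63, 64, 64, 64, 62, 61, 56, 51, 63, 88, 116, 155, 194, 207, 205, 203, 203, 203, 206, 210, 200, 142, 84, 98]
-0.05 [89, 70, 52, 40, 27, 25, 26, 27, 28, 28, 28, 28, 29, 30, 31, 39, 46, 52, 58, 65, 67, 69, 106, 164, 212, 208, 204, 203, 202, 203, 208, 212, 175, 130, 99, 91]
-0.03 [96, 77, 58, 39, 26, 27, 29, 30, 30, 32, 36, 41, 40, 39, 39, 40, 40, 33, 25, 27, 35, 53, 123, 194, 212, 207, 204, 202, 201, 203, 207, 199, 174, 148, 118, 90]
0.03 [90, 64, 40, 30, 27, 25, 26, 27, 27, 27, 28, 30, 31, 30, 30, 29, 29, 28, 28, 29, 48, 75, 103, 130, 154, 173, 192, 202, 202, 203, 207, 211, 179, 124, 85, 117]
0.05 [78, 64, 48, 38, 27, 24, 25, 26, 28, 30, 30, 28, 28, 29, 29, 29, 28, 27, 25, 28, 47, 66, 90, 113, 126, 126, 126, 125, 124, 126, 129, 128, 102, 74, 79, 93]
0.07 [85, 57, 39, 29, 21, 24, 27, 28, 29, 30, 29, 29, 29, 29, 28, 26, 24, 24, 23, 33, 48, 67, 94, 121, 124, 124, 123, 122, 122, 124, 127, 115, 96, 84, 91, 98]
0.09 [80, 56, 43, 30, 24, 24, 25, 26, 27, 27, 26, 25, 26, 26, 27, 27, 29, 31, 33, 35, 37, 64, 100, 115, 100, 85, 79, 73, 80, 94, 105, 100, 95, 93, 93, 96]
0.1 [74, 54, 33, 29, 25, 23, 25, 26, 26, 26, 26, 27, 27, 26, 25, 26, 27, 24, 19, 23, 59, 96, 112, 119, 123, 121, 119, 120, 121, 124, 127, 123, 96, 67, 79, 99]
```

Request:
apply_moves:
  rows:
    - [[-0.5,0,-0.07],[0,0,0],1]
    - [[-1.5,0,-0.2],[0,0,0],1]
    - [[-1.5,0,-0.2],[0,0,0],1]
    - [[0,0,-3.5],[0,0,0],0]
    - [[0,0,-3.5],[0,0,0],-1]

```text
time: 8.27
eef_pos: [0.5461, -0.2232, 0.1462]
eef_rot: [0.671, 0.738, 0.047, -0.053]
contact_force: [0.9, -0.7, 1.1]
width: 0.747
finger_force: 0.0
```

Request:
apply_moves:
  rows:
    - [[0,0,-3.5],[0,0,0],-1]
    - [[0,0,-3.5],[0,0,0],-1]
    - [[0,0,-3.5],[0,0,0],-1]
    - [[0,0,-2.5],[0,0,0],-1]
    - [[0,0,0],[0,0,0],-1]

```text
time: 8.68
eef_pos: [0.5495, -0.2418, 0.2802]
eef_rot: [0.671, 0.738, 0.049, -0.048]
contact_force: [0.3, -0.4, -0.0]
width: 0.008
finger_force: 0.0
```

```bash
python3 go.py .05 0 .145 8 .073; python3 bar.py; python3 - <<'E'
from h import *; from station import eyes
J=np.load('jig.npy')
for n in('top','side'):
    p=eyes.read_camera(n)
    for k in('handle_end','clamp_handle','holder_tip'):
        print(n,k,[(round(d['conf'],2),np.round(d['rect']).tolist()) for d in eyes.spot_in(p,k)[:1]])
    print(proj(p,T(J,[[.07,0,.05],[.0917,0,.173]])).round(1).tolist())
E
```

```text
t 8.6833 F [ 0.3 -0.4 -0. ] w 0.01 tip now jig [[-0.1085  0.0024  0.2079]]
shift cm (now axes) [14.82  0.16  8.4 ] (goal axes) [14.8   0.29  8.43] turn deg [ 0.43  0.13 -0.25] j [ 0.6   0.82 -0.43  1.35  0.21  1.07  0.29]
top 0.64 bar in jig [[-0.0311, 0.0078, 0.022], [-0.0313, 0.0046, 0.0]] [204.   21.2] ang 0.004
side 0.79 bar in jig [[-0.0355, 0.0275, 0.022], [-0.0362, 0.0065, 0.0]] [205.2  19.6] ang 0.001
top handle_end [(0.57, [348.0, 234.0, 17.0, 10.0])]
top clamp_handle [(0.6, [402.0, 162.0, 20.0, 23.0])]
top holder_tip [(0.52, [375.0, 233.0, 18.0, 8.0])]
[[349.4, 235.4], [343.2, 230.8]]
side handle_end [(0.68, [369.0, 214.0, 8.0, 49.0])]
side clamp_handle [(0.69, [370.0, 213.0, 10.0, 54.0])]
side holder_tip [(0.73, [380.0, 211.0, 17.0, 33.0])]
[[369.8, 233.2], [369.2, 193.2]]
```

Request:
apply_moves:
  rows:
    - [[3.8,0.07,0.53],[0.1,0,-0.1],-1]
    - [[3.8,0.07,0.53],[0.1,0,-0.1],-1]
    - [[3.8,0.07,0.53],[0.1,0,0],-1]
    - [[3.8,0.07,0.53],[0,0,0],-1]
    - [[0,0,0],[0,0,0],-1]

```text
time: 9.7
eef_pos: [0.536, -0.0808, 0.2764]
eef_rot: [0.667, 0.742, 0.047, -0.054]
contact_force: [0.6, 1.5, 0.8]
width: 0.002
finger_force: 0.0
```

Request:
apply_moves:
  rows:
    - [[-0.3,0,2.1],[0,0,0],-1]
    - [[-0.3,0,2.1],[0,0,0],-1]
    - [[-0.3,0,2.1],[0,0,0],-1]
    - [[0,0,0],[0,0,0],-1]

```text
time: 10.03
eef_pos: [0.5351, -0.0884, 0.209]
eef_rot: [0.67, 0.739, 0.044, -0.055]
contact_force: [0.2, -0.4, -0.8]
width: -0.0
finger_force: 0.0
```

```bash
python3 go.py .07 0 .15 8 .073; python3 - <<'E'
from station import eyes; import cv2
x0,y0,x1,y1=290,100,490,250
i=eyes.read_camera('side')['img'][y0:y1,x0:x1,::-1];cv2.imwrite(f'pics/side3c.png',cv2.resize(i,None,fx=4,fy=4,interpolation=cv2.INTER_CUBIC))
E
```

```text
t 10.0333 F [ 0.2 -0.4 -0.8] w -0.0 tip now jig [[0.0459 0.0025 0.1367]]
shift cm (now axes) [ 2.58  0.19 -0.98] (goal axes) [ 2.58  0.2  -0.98] turn deg [-0.45 -0.07 -0.07] j [ 0.36  0.83 -0.39  1.67  0.22  0.73  0.02]
```

View pics/side3c.png

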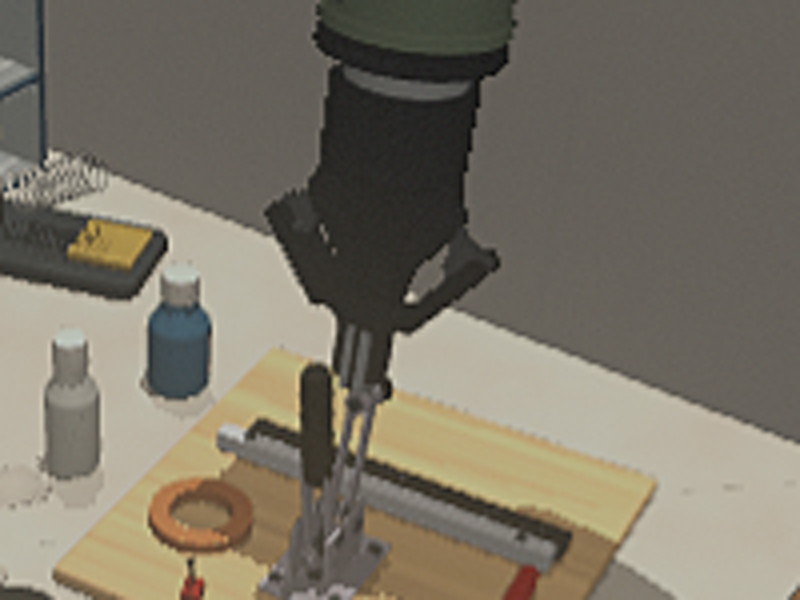

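Request:
apply_moves:
  rows:
    - [[0.6,0.2,-1.1],[0,0,0],-1]
    - [[0.8,0,0.11],[0,0,0],-1]
    - [[0.6,0,0.08],[0,0,0],-1]
    - [[0.4,0,0.06],[0,0,0],-1]
    - [[0,0,0],[0,0,0],-1]

```text
time: 10.5
eef_pos: [0.5359, -0.0646, 0.224]
eef_rot: [0.669, 0.74, 0.046, -0.053]
contact_force: [0.1, 0.4, 0.2]
width: 0.0
finger_force: 0.0
```

Request:
apply_moves:
  rows:
    - [[0.6,0,0.08],[0,0,0],-1]
    - [[0.6,0,0.1],[0,0,0],-1]
    - [[0,0,0],[0,0,0],-1]

```text
time: 10.75
eef_pos: [0.5346, -0.0527, 0.2235]
eef_rot: [0.669, 0.74, 0.045, -0.053]
contact_force: [-0.6, -2.4, -0.6]
width: -0.001
finger_force: 1.5
```

```bash
python3 go.py .104 0 .1437 8 .073
```

```text
t 10.75 F [-0.6 -2.4 -0.6] w -0.0 tip now jig [[ 0.0814 -0.0008  0.1512]]
shift cm (now axes) [ 2.14 -0.1   1.06] (goal axes) [ 2.14 -0.11  1.06] turn deg [-0.22 -0.02 -0.  ] j [ 0.3   0.79 -0.39  1.69  0.2   0.73 -0.03]
```

Request:
apply_moves:
  rows:
    - [[0.7,-0.03,0.33],[0,0,0],-1]
    - [[0.7,-0.03,0.35],[0,0,0],-1]
    - [[0.7,0,0.36],[0,0,0],-1]
    - [[0.7,0,0.55],[0,0,0],-1]
    - [[0.7,0,0.58],[0,0,0],-1]

```text
time: 11.17
eef_pos: [0.5303, -0.0152, 0.2067]
eef_rot: [0.669, 0.74, 0.046, -0.053]
contact_force: [1.1, -0.7, 2.7]
width: 0.001
finger_force: 1.1
```

```bash
python3 go.py .134 0 .1225 8 .073; python3 - <<'E'
from station import eyes; import cv2
x0,y0,x1,y1=290,100,490,250
i=eyes.read_camera('side')['img'][y0:y1,x0:x1,::-1];cv2.imwrite(f'pics/side4c.png',cv2.resize(i,None,fx=4,fy=4,interpolation=cv2.INTER_CUBIC))
E
```

```text
t 11.1667 F [ 1.1 -0.7  2.7] w 0.0 tip now jig [[ 0.1191 -0.0003  0.1344]]
shift cm (now axes) [ 1.31 -0.05  1.38] (goal axes) [ 1.31 -0.05  1.38] turn deg [-0.19 -0.03 -0.04] j [ 0.23  0.81 -0.37  1.74  0.2   0.65 -0.1 ]
```

View pics/side4c.png

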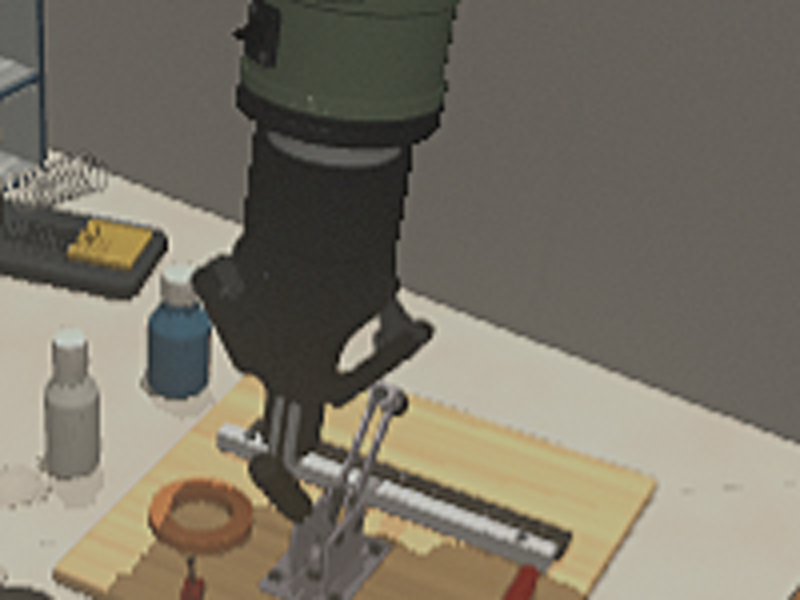

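Request:
apply_moves:
  rows:
    - [[0.65,-0.03,0.69],[0,0,0],-1]
    - [[0.65,-0.02,0.69],[0,0,0],-1]
    - [[0.5,0,0.78],[0,0,0],-1]
    - [[0.5,0,0.78],[0,0,0],-1]
    - [[0,0,0],[0,0,0],-1]

```text
time: 11.63
eef_pos: [0.5265, 0.0119, 0.1796]
eef_rot: [0.669, 0.74, 0.045, -0.054]
contact_force: [-0.3, 0.8, 0.2]
width: 0.001
finger_force: 0.0
```

```bash
python3 go.py .155 0 .092 8 .073
```

```text
t 11.6333 F [-0.3  0.8  0.2] w 0.0 tip now jig [[0.1465 0.001  0.1073]]
shift cm (now axes) [0.63 0.07 1.64] (goal axes) [0.63 0.06 1.64] turn deg [-0.33 -0.05  0.02] j [ 0.16  0.85 -0.34  1.78  0.21  0.57 -0.15]
```

Request:
apply_moves:
  rows:
    - [[0,0,-2.5],[0,0,0],-1]
    - [[0,0,-3.5],[0,0,0],-1]
    - [[0,0,-3.5],[0,0,0],-1]
    - [[0,0,-3.5],[0,0,0],-1]
    - [[0,0,0],[0,0,0],-1]

```text
time: 12.05
eef_pos: [0.5306, -0.0083, 0.3153]
eef_rot: [0.67, 0.739, 0.048, -0.05]
contact_force: [0.6, 0.5, 0.2]
width: -0.004
finger_force: 0.0
```

```bash
python3 bar.py; python3 go.py .155 0 .092 8 .073; python3 - <<'E'
from station import eyes; import cv2; from h import *
J=np.load('jig.npy')
x0,y0,x1,y1=270,150,470,300
p=eyes.read_camera('side');i=p['img'][y0:y1,x0:x1,::-1];cv2.imwrite(f'pics/side5c.png',cv2.resize(i,None,fx=4,fy=4,interpolation=cv2.INTER_CUBIC))
print('locked handle end expected crop px',((proj(p,T(J,[[.195,0,.0544],[-.03,0,.022]]))-[x0,y0])*4).round())
E
```

```text
side 0.63 bar in jig [[-0.0352, 0.0115, 0.022], [-0.0346, 0.0061, 0.0]] [208.7  19.5] ang -0.002
t 12.25 F [-0.   0.2 -0.9] w -0.0 tip now jig [[1.268e-01 2.000e-04 2.368e-01]]
shift cm (now axes) [ 0.78  0.06 14.74] (goal axes) [ 7.800e-01 -1.000e-02  1.474e+01] turn deg [-0.26 -0.01 -0.07] j [ 0.24  0.66 -0.42  1.62  0.14  0.91 -0.09]
locked handle end expected crop px [[287. 459.]
 [472. 278.]]
```

View pics/side5c.png

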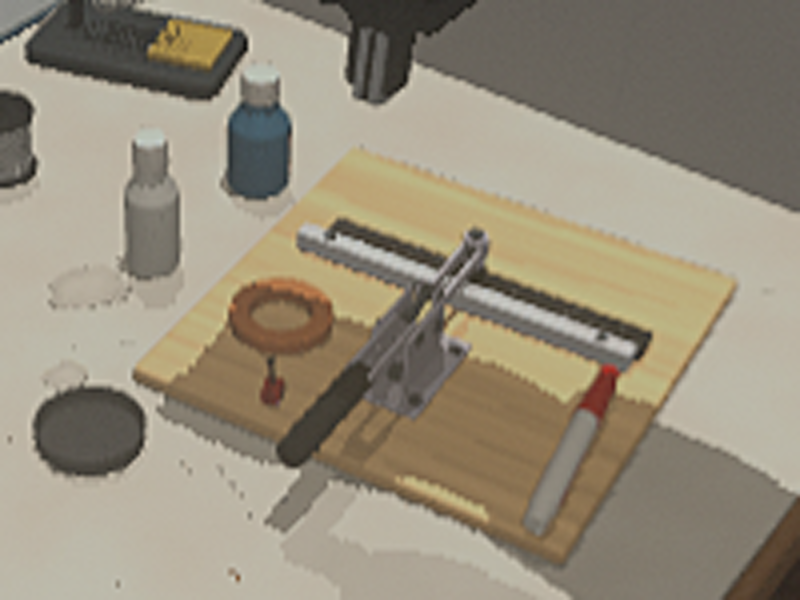

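```bash
python3 -c "
from station import order; print(order.sign_off())"
```

```text
the job is handed in; nothing more can be done
None
```

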